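# Seal the tea canister and stow it in the strut-lidded bread bin

### The arm

A 6-joint arm with a two-finger parallel gripper is mounted at the origin on the work surface. World frame = base frame: x ahead of the robot, y to its left, z up, the work surface at z = 0. Lengths are in m, angles in degrees, forces in N, time in s.
With the tool pointing down it reaches from about 0.375 to 0.9 m from the base axis. Payload 3.1 kg.
Tool frame: the origin (TCP) lies between the finger pads; the fingertips stand 19 mm ahead of it and the grasp point (between the pads) is the TCP; z points along the fingers, x is the direction in which the jaws open and shut, and the axes are right-handed (so a half turn about z gives the same grasp; the last joint's range is limited). The gripper opens to 87 mm and grips with 3 to 60 N. Pads are 19 mm wide; open, the fingers measure 117 mm over their backs; the gripper's body (75 mm by 190 mm) begins 51 mm behind the grasp point.
Start: joints at [63.111, 30.224, 82.088, -0, 67.689, -10.227], TCP at [0.179, 0.599, 0.242] pointing down, gripper open.
Joint ranges: [-176.69, 176.69], [-43.24, 126.21], [12.49, 139.97], [-82, 262], [0, 151.66], [-163.58, 163.58]. Speed limits (degrees/s): [159.86, 159.86, 180, 180, 180, 180].

### API

Orientations are given as a 3x3 rotation matrix whose columns are the frame's x, y, z axes.
In Python, from rig import read_state, capture, camera_info, hand_in, spot_in, silhouettes gives the robot as it stands.
- The arm moves only by the shell command python3 -m jog 'ROWS'. ROWS is text: rows parted by semicolons, each of 7 numbers parted by spaces: the shift along the tool's x, y, z in m, then the turn, a rotation vector about the tool's x, y, z in degrees, then the opening, from 0 (shut) to 1 (fully open). A call has 1 to 8 rows; each row is the pose to reach, as a shift and turn from the pose commanded when the call began, along the tool's axes at that moment; what a row does not reach only later rows make up. A row lasts 1/8 s, in which the tool goes at most 62.5 mm and 10.7 degrees, less where a joint would pass 70% of its speed; a pose out of reach is approached as far as the arm can. A call with a gripper value outside its range is refused whole. The fingers move at their own pace and stop on an object; the grip force is fixed at half the most. Time passes only in rows, so rows that repeat a pose let the fingers close. It gives the time, the measured TCP pose, the force and the opening at its end, in the units of the state.
- read_state(): the state, without advancing time (a new reading comes with each control period).
- capture(name): name is "scene" or "top"; returns (picture, depth): 480x640x3 uint8, red, green, blue; 480x640 float32, m along the optical axis (not along the pixel's ray), 0 where there is no reading.
- camera_info(name): a dict with "vfov" (degrees; the focal length in pixels is half the picture's height over the tangent of half this angle, whatever the lens; pixels are square), "cx", "cy" (the principal point, pixels), "dist" ([k1, k2, p1, p2, k3] as OpenCV has them; the pictures are not rectified), "R" (3x3) and "t" (3): a world point X has camera coordinates R X + t. Camera axes: x right, y down, z forward; pixel columns grow to the right and rows downward; lengths in m; the calibration is good to about 2 mm. A picture is of the moment at which its call begins. camera_info takes no time and is no camera call.
- hand_in(): hands the job in, once; it reports no verdict.
Trained networks look in the newest picture that a camera, given by its name, has taken for a name from the list of things; names that differ only in an ending like _2 or _b are one class to them, and where a whole thing is asked for, a point or a joint stands for the part that bears it (a point fixed in the world has none). Each returns a list of dicts, best first, with "score" (0 to 1); they miss things now and then, are a little off and sometimes report something else, mostly with a low value. They report only what shows in the picture. A call takes as long as a camera call. They do not tell look-alikes from the thing itself.
- spot_in(label, camera): "centre" ([x, y, z] in m, in world coordinates, good to about 4 mm: the middle of the surface that is visible of it).
- silhouettes(label, camera): "region" (480x640 bool, what is visible of it).
The state is a dict: "time_s": time; "joint_positions": joint angles; "qvel": joint speeds; "tau": joint torques, N m; "position": TCP position; "tcp_rot": TCP orientation; "force": force on the tool from outside, world axes, zero at the start; "moment": the same for the moment, N m; "opening": opening from 0.0 (shut) to 1.0 (fully open).
Only numpy, scipy, OpenCV 4.12 (cv2) and the standard library are available. Lean on these libraries where they do the work, as an engineer would, in place of code of your own. Each camera call takes 0.05 s, during which the arm holds its last target.

### The job

Put the tea canister away: its wooden lid is standing proud, so press it fully home, lift the bread bin's lid until its struts hold it wide open by themselves, and set the canister down gently, upright, on the round blue mat inside the bin. Leave the bin open, and leave the glass jar in the bin and the mug on the chopping board where they stand.

Things in the scene. Friction and masses are not known exactly. Their poses are not given: they have to be found in the camera images.
- bin: Bread bin: oak base tray fixed to the counter, 200 mm deep (x) by 300 wide (y) by 60 high, walls and floor 8 mm, under a charcoal hood lid 75 mm high (135 mm in all when shut) with a brass bar handle in front; a thin strut along each outer side. Origin: centre of the underside. x points level from the handle side to the hinge side, z up. Stands left or right of the robot, turned up to 12 degrees.
- bin_lid (a joint): Angle of the bin's hood lid, rad: 0 shut, 1.65 fully open (a stop, just past upright). The lid weighs about 0.75 kg. Released below its balance point (at 0.6 to 0.8 rad) it falls shut; past it the struts carry it on to the stop in one or two seconds. Lifting it by the handle takes only a few newtons.
- bin_handle (a point): Middle of the brass bar handle: round bar 12 mm thick, 140 mm long, parallel to the bin's y axis, on two end posts. Shut, its axis is 45 mm in front (bin -x) of the lid's front face, 110 mm above the counter and 25 mm below the lid's top; as the lid opens it rises and moves towards bin +x.
- bin_hinge (a point): Point on the lid's hinge line, in the middle of its width: at bin x = +100 mm, z = 60 mm (the top edge of the base's far wall). The hinge line is parallel to the bin's y axis. The handle lies 245 mm in front of and 50 mm above this point when shut.
- mat: Round blue mat, 84 mm across and 4 mm thick, fixed on the bin's floor, in its left or right half. Origin: centre of its underside (8 mm above the counter), so its top is 12 mm above the counter. Hidden until the lid is open.
- canister: White round tea canister with a wooden push-in lid, standing upright on the chopping board (its foot 18 mm above the counter). Body 58 mm across and 95 mm high, about 0.45 kg with the lid. Origin: centre of the underside; z up.
- canister_lid (a joint): How far the canister's lid has been pressed in, in m: 0 to 0.004 at the start, 0.010 fully home (the lid's rim then rests on the canister's body). Pressing takes about 7 N straight down; it is stiff and stays where it is left. It can also be pulled up again if the canister is carried by the lid.
- canister_top (a point): Centre of the top of the canister's wooden lid, a disc 58 mm across and 10 mm thick. It is 115 mm above the canister's foot with the lid at 0, and 105 mm when fully home.
- jar: Amber glass jar with a brass cap, 66 mm across and 100 mm high, standing in the other half of the bin. Origin: centre of the underside. Not to be disturbed.
- mug: Blue mug, 76 mm across and 85 mm high, standing towards the back of the chopping board (the +x side, away from the robot). Origin: centre of the underside. Not to be disturbed.
- board: Wooden chopping board fixed to the counter, 260 mm (x) by 220 mm (y) by 18 mm thick. Origin: centre of the underside.
There are look-alikes about, which are no part of the job. Of the things that look like the canister, the larger one is meant.

How it is judged (in metres and radians):
At the end, for the whole second after the job is handed in: The canister's lid is pressed home to within 1.8 mm; the bin's lid stands open beyond 1.45 rad held by its struts alone; the canister stands at rest and upright (within 0.08 rad) on the blue mat, its centre within 25 mm of the mat's centre; nothing is held (value of joint canister_lid above 0.0082 m and value of joint bin_lid above 1.45 rad and horizontal distance between canister and mat below 0.025 m and z of canister in the frame of mat between 0.001 and 0.008 m and angle between canister's own z axis and vertical below 0.08 rad and linear speed of canister below 0.02 m/s); the robot touches nothing.
It fails at once if the glass jar is moved more than 30 mm or tipped (distance of jar from where it was at the start of the episode above 0.03 m or angle between jar's own z axis and vertical above 0.5 rad).
It fails at once if the mug is moved more than 30 mm or tipped (distance of mug from where it was at the start of the episode above 0.03 m or angle between mug's own z axis and vertical above 0.5 rad).
It fails at once if the canister is dropped or slammed onto the mat (faster than 0.5 m/s within 20 mm of it) (horizontal distance between canister and mat below 0.06 m and z of canister in the frame of mat below 0.024 m and linear speed of canister above 0.5 m/s).
It also fails if it takes over 72 s, if anything falls off the work surface, if the arm or the gripper's body presses on something with over 40 N, if the wrist force passes 120 N, or if a joint passes its speed limit or range.

## Working session

There is one attempt and no reset: what is moved stays moved. The work goes in short steps, Python scripts to look and compute and a shell command to move; the robot and the scene stay as the last step left them, time stands still between calls to the robot, and variables do not carry over. Pictures are saved under pics/ and viewed, and the job is handed in when it is done.

```bash
mkdir -p pics; ls
python3 - <<'E'
from rig import *
import cv2,numpy as np
s=read_state();print(s)
for c in("scene","top"):
    p,d=capture(c);cv2.imwrite(f"pics/{c}0.png",p[:,:,::-1]);i=camera_info(c);print(c,i)
    for l in("bin","bin_handle","canister","canister_top","mug","board","jar","mat"):
        print(l,[(np.round(x["centre"],3).tolist(),round(x["score"],2)) for x in spot_in(l,c)])
E
```

```text
pics
{'time_s': 0.0, 'joint_positions': array([ 6.31111204e+01,  3.02810321e+01,  8.21550258e+01, -2.46798683e-03,
        6.76888698e+01, -1.02278814e+01]), 'qvel': array([-0.01116893, -0.00724428,  0.07625488,  0.03036392,  0.08727042,
        0.06173618]), 'tau': array([-1.12103808e-03, -4.40051258e+01, -1.76586288e+01,  6.31954707e-02,
        5.82730584e-02, -1.60186328e-04]), 'position': array([0.17886856, 0.59814678, 0.24055698]), 'tcp_rot': array([[ 2.86691723e-01,  9.58022418e-01, -9.50567893e-04],
       [ 9.58020470e-01, -2.86693087e-01, -1.96268552e-03],
       [-2.15281797e-03, -3.47977807e-04, -9.99997622e-01]]), 'force': array([ 0.38802453, -0.11437535, -0.26005898]), 'moment': array([-0.04053971,  0.00291059, -0.04498925]), 'opening': 1.000093715367902}
scene {'vfov': 56.37449598016971, 'cx': 324.8245738116325, 'cy': 234.8021649417468, 'dist': array([-0.00096154,  0.        ,  0.        ,  0.        ,  0.        ]), 'R': array([[ 0.27386741,  0.96175612, -0.00467057],
       [ 0.73933664, -0.21363273, -0.63854709],
       [-0.61512436,  0.17142411, -0.76956858]]), 't'
[... 482 characters left out ...]
: array([-0.12906191,  0.        ,  0.        ,  0.        ,  0.        ]), 'R': array([[-0.01350028, -0.99988035,  0.00755184],
       [-0.98831994,  0.0121969 , -0.15190437],
       [ 0.15179409, -0.00951439, -0.98836634]]), 't': array([-8.58264210e-04,  5.30264307e-01,  8.77233427e-01])}
bin [([0.563, -0.188, 0.138], 0.65)]
bin_handle [([0.566, -0.188, 0.135], 0.83), ([0.663, 0.226, 0.063], 0.25)]
canister [([0.373, 0.167, 0.088], 0.85), ([0.515, 0.134, 0.133], 0.57)]
canister_top [([0.513, 0.146, 0.132], 0.96), ([0.369, 0.171, 0.09], 0.72)]
mug [([0.664, 0.223, 0.061], 0.79)]
board [([0.56, 0.166, 0.017], 0.69), ([0.518, 0.137, 0.129], 0.34), ([0.564, -0.188, 0.133], 0.18)]
jar []
mat []
```

View pics/scene0.png

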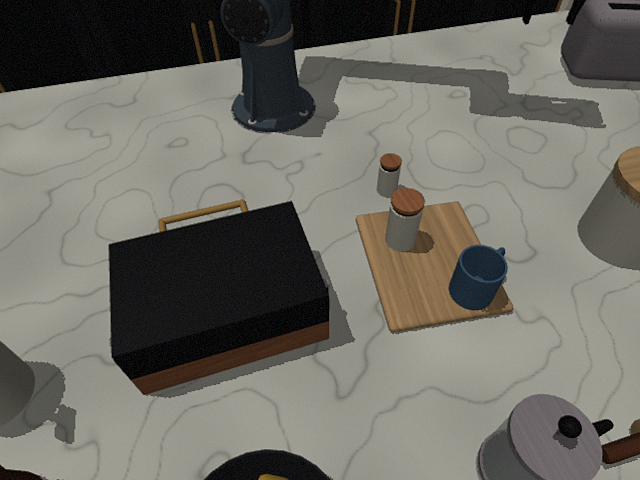

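View pics/top0.png

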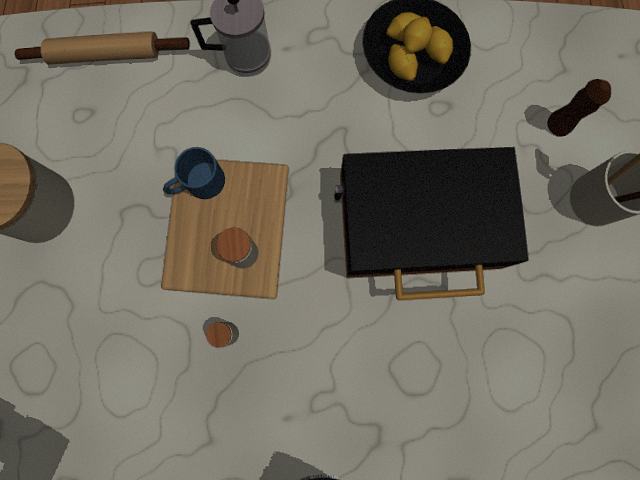

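The scene picture shows the bin (shut) at about (220,290), with its handle at (203,213), and the board at (435,265) with the mug at (477,277).

Things that could be taken for the canister:
- **(403,220) scene / (234,245) top:** on the board, so it fits the description. This is my choice.
- **(389,175) scene / (218,333) top:** the smaller look-alike, standing on the counter.
- **(620,215) scene:** a big jar on the counter, not on the board.

Next is a close crop and measurements.

```bash
cat > h.py <<'E'
from rig import *
import cv2,numpy as np
def cloud(c,d,I=None):
    i=I or camera_info(c);f=240/np.tan(np.radians(i["vfov"]/2))
    v,u=np.mgrid[:480,:640].astype(np.float64)
    K=np.array([[f,0,i["cx"]],[0,f,i["cy"]],[0,0,1]])
    n=cv2.undistortPoints(np.stack([u.ravel(),v.ravel()],1)[:,None],K,np.array(i["dist"]))[:,0]
    P=np.c_[n*d.reshape(-1,1),d.ravel()]
    return ((P-i["t"])@np.asarray(i["R"])).reshape(480,640,3)
def fitcirc(xy):
    A=np.c_[2*xy,np.ones(len(xy))];s=np.linalg.lstsq(A,(xy**2).sum(1),rcond=None)[0]
    return s[:2],np.sqrt(s[2]+s[:2]@s[:2])
def sh(name,p,x0,y0,x1,y1,k=3):
    cv2.imwrite(name,cv2.resize(p[y0:y1,x0:x1,::-1],None,fx=k,fy=k))
E
python3 - <<'E'
from h import *
for c in("scene","top"):
    p,d=capture(c);W=cloud(c,d);z=W[...,2]
    np.save(c+".npy",W)
    if c=="scene": sh("pics/crop1.png",p,340,130,530,340)
    for r in silhouettes("canister_top",c)+silhouettes("canister",c):
        m=r["region"]&(d>0);P=W[m]
        zt=np.percentile(P[:,2],97);T=P[P[:,2]>zt-.006]
        (xy,rad,a)=cv2.minAreaRect((T[:,:2]*1000).astype(np.float32))
        print(c,"can",round(r["score"],2),m.sum(),"ztop",round(zt,4),"mean",T[:,:2].mean(0).round(4),"rect",np.round(xy,1),np.round(rad,1),"med z",np.median(T[:,2]).round(4))
    m=(d>0)&(z>.12)&(z<.15)&(W[...,1]<0.0)&(W[...,1]>-.4)&(W[...,0]>.45)&(W[...,0]<.85)
    print(c,"bintop",m.sum(),np.median(z[m]).round(4),cv2.minAreaRect((W[m][:,:2]*1000).astype(np.float32)))
    for r in silhouettes("bin_handle",c):
        m=r["region"]&(d>0);P=W[m];print("hreg",r["score"],m.sum(),P.mean(0),P.min(0),P.max(0))
    m=(d>0)&(z>.07)&(z<.124)&(p[...,0]>p[...,2]+40.)&(W[...,1]<0)&(W[...,1]>-.4)&(W[...,0]<.6)&(W[...,0]>.35)
    P=W[m];T=P[P[:,2]>.105]; print("brass",len(P),len(T)); 
    if len(T)>20: print(T.mean(0),T.min(0),T.max(0), np.polyfit(T[:,1],T[:,0],1))
    m=(d>0)&(z<.03)&(z>.012)&(W[...,1]>0)&(W[...,1]<.4)&(W[...,0]>.4)&(W[...,0]<.8); print("board",cv2.minAreaRect((W[m][:,:2]*1000).astype(np.float32)),np.median(z[m]))
    m=(d>0)&(z<.12)&(z>.08)&(W[...,1]>.1)&(W[...,1]<.3)&(W[...,0]>.6)&(W[...,0]<.75);print("mug",m.sum(),W[m].min(0),W[m].max(0))
    print(read_state()["time_s"])
E
```

```text
scene can 0.73 315 ztop 0.0873 mean [0.3721 0.1711] rect [371.  171.8] [42.5 40.9] med z 0.0853
scene can 0.6 731 ztop 0.1302 mean [0.5215 0.1392] rect [519.5 139.7] [55.  57.2] med z 0.1284
scene can 0.83 845 ztop 0.0867 mean [0.3742 0.1701] rect [423.7 142.1] [ 39.5 167. ] med z 0.0853
scene can 0.66 1820 ztop 0.1296 mean [0.5223 0.1391] rect [521.3 140.2] [54.7 55.9] med z 0.1284
scene bintop 22997 0.1338 ((577.0042724609375, -198.27545166015625), (203.13307189941406, 300.2527770996094), 2.277451276779175)
hreg 0.82 27992 [ 0.60063776 -0.20299534  0.12590322] [ 0.30905182 -0.36119719 -0.00391098] [ 0.68385057 -0.01893687  0.13789362]
brass 610 610
[ 0.43761774 -0.20514367  0.11268288] [ 0.42616525 -0.27760061  0.10545548] [ 0.46260564 -0.12820756  0.11689746] [-0.04168972  0.42906535]
board ((573.3358764648438, 175.30068969726562), (219.34739685058594, 260.44769287109375), 84.56143951416016) 0.01709870155836645
mug 1105 [0.62426887 0.17589595 0.08002103] [0.69995785 0.27421421 0.10534802]
1.1
top can 0.93 964 ztop 0.1315 mean [0.5168 0.1432] rect [516.8 143.9] [55.6 55.7] med z 0.
[... 206 characters left out ...]
200 ztop 0.1314 mean [0.5165 0.1423] rect [516.8 143.3] [55.8 53.9] med z 0.1289
top bintop 20594 0.1341 ((575.9480590820312, -195.36996459960938), (201.7003936767578, 301.8038024902344), 2.2646336555480957)
hreg 0.98 22391 [ 0.565326   -0.19010378  0.13135994] [ 0.4223196  -0.40681206 -0.00505824] [ 0.72742625 -0.02803334  0.14013269]
brass 834 834
[ 0.43972937 -0.19952497  0.11409486] [ 0.42373158 -0.2765202   0.10767335] [ 0.47851839 -0.12459558  0.12349235] [-0.03493463  0.43275904]
board ((570.9395751953125, 179.5655975341797), (219.30738830566406, 260.6891174316406), 84.6034927368164) 0.017586932553905116
mug 715 [0.62210169 0.18031408 0.08000772] [0.69680584 0.27827818 0.1078662 ]
1.3
```

View pics/crop1.png

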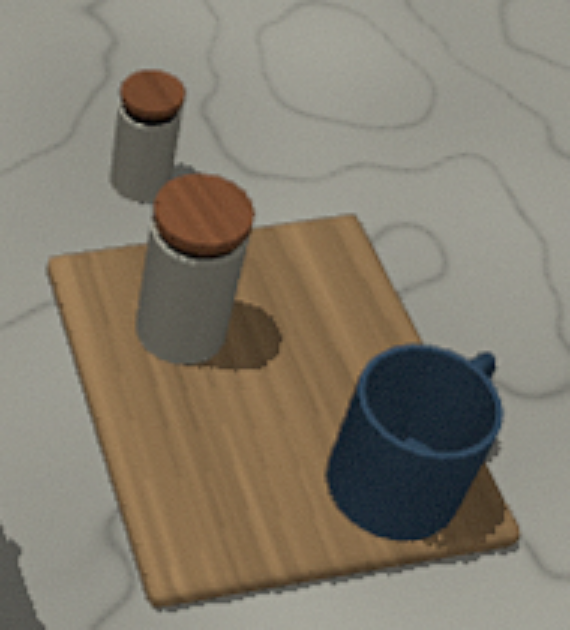

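The crop confirms the choice: the larger canister stands on the board, and its lid top reads z≈0.129, so the lid is standing proud by about 6 mm. The bin centre is about (0.576, -0.197), yaw about 2.3°. That puts the handle at about (0.431, -0.203, 0.110) and the hinge at x≈0.676. First I go above the canister with the fingers shut.

```bash
cat > rel.py <<'E'
import sys
from h import *
from scipy.spatial.transform import Rotation as Ro
def rel(p,yaw=2.3,flip=False):
    s=read_state();R=np.array(s["tcp_rot"]);a=np.radians(yaw)
    X=np.array([np.cos(a),np.sin(a),0]);Z=np.array([0,0,-1.]);T=np.c_[X,np.cross(Z,X),Z]
    rv=np.degrees(Ro.from_matrix(R.T@T).as_rotvec())
    return np.round(R.T@(np.array(p)-s["position"]),4),rv.round(2)
if __name__=="__main__":
    v=[float(x) for x in sys.argv[1:]]
    print(*rel(v[:3],*(v[3:4] or [2.3])));s=read_state();print(s["time_s"],s["position"].round(4),s["opening"])
E
python3 rel.py 0.518 0.1415 0.19
```

```text
[-0.3409  0.4557  0.0516] [-0.   -0.   71.04]
1.3 [0.1792 0.5988 0.2416] 0.9973086172401636
```

```bash
python3 -m jog '-0.341 0.456 0.02 0 0 71 0;-0.341 0.456 0.02 0 0 71 0;-0.341 0.456 0.02 0 0 71 0;-0.341 0.456 0.02 0 0 71 0;-0.341 0.456 0.02 0 0 71 0;-0.341 0.456 0.02 0 0 71 0;-0.341 0.456 0.02 0 0 71 0;-0.341 0.456 0.02 0 0 71 0'; python3 rel.py 0.518 0.1415 0.155
```

```text
time_s: 2.3
position: [0.478, 0.1956, 0.2242]
tcp_rot: [[0.999, 0.04, 0.001], [0.04, -0.999, 0.0], [0.001, -0.0, -1.0]]
force: [0.3, 1.4, -0.7]
opening: 0.173
[0.0377 0.0557 0.0693] [-0.02 -0.06 -0.01]
2.3 [0.478  0.1956 0.2242] 0.17317102997670902
```

```bash
python3 -m jog '0.04 0.03 0 0 0 0 0;0.04 0.055 0 0 0 0 0;0.04 0.055 0 0 0 0 0;0.04 0.055 0 0 0 0 0'; python3 rel.py 0.518 0.1415 0.155
```

```text
time_s: 2.8
position: [0.5185, 0.1445, 0.224]
tcp_rot: [[0.999, 0.041, -0.0], [0.041, -0.999, 0.0], [-0.0, -0.001, -1.0]]
force: [-0.6, 1.4, 0.1]
opening: 0.0
[-0.0006  0.003   0.069 ] [-0.03  0.02  0.04]
2.8 [0.5185 0.1445 0.224 ] 0.00031245576151814114
```

```bash
python3 -m jog '0 0.003 0.035 0 0 0 0;0 0.003 0.062 0 0 0 0;0 0.003 0.070 0 0 0 0;0 0.003 0.072 0 0 0 0;0 0.003 0.074 0 0 0 0;0 0.003 0.074 0 0 0 0'; python3 -m jog '0 0 0.002 0 0 0 0;0 0 0.004 0 0 0 0;0 0 0.005 0 0 0 0;0 0 0.005 0 0 0 0'
```

```text
time_s: 3.55
position: [0.5195, 0.1412, 0.1508]
tcp_rot: [[0.999, 0.041, 0.002], [0.041, -0.999, 0.0], [0.002, -0.0, -1.0]]
force: [-0.9, -0.1, -1.6]
opening: 0.003
time_s: 4.05
position: [0.5196, 0.141, 0.1457]
tcp_rot: [[0.999, 0.041, 0.001], [0.041, -0.999, 0.0], [0.001, -0.0, -1.0]]
force: [-1.1, -0.0, 5.3]
opening: 0.005
```

```bash
python3 -m jog '0 0 0.002 0 0 0 0;0 0 0.003 0 0 0 0;0 0 0.003 0 0 0 0'; python3 -m jog '0 0 0.001 0 0 0 0;0 0 0.002 0 0 0 0;0 0 0.002 0 0 0 0'
```

```text
time_s: 4.42
position: [0.5196, 0.141, 0.1425]
tcp_rot: [[0.999, 0.041, 0.001], [0.041, -0.999, 0.0], [0.001, -0.0, -1.0]]
force: [0.1, -0.4, 5.6]
opening: 0.006
time_s: 4.8
position: [0.5197, 0.1411, 0.1423]
tcp_rot: [[0.999, 0.041, 0.002], [0.041, -0.999, 0.0], [0.002, 0.0, -1.0]]
force: [-2.7, 0.4, 18.1]
opening: 0.005
```

The lid bottomed out at TCP z 0.1423, so its top is at 0.123, which is the fully-home height, and the force rose to 18 N. Next is the bar position from the saved clouds, and lifting off.

```bash
python3 - <<'E'
import numpy as np
for c in("scene","top"):
    W=np.load(c+".npy").reshape(-1,3)
    m=(abs(W[:,1]+.2)<.05)&(W[:,0]>.40)&(W[:,0]<.455)&(W[:,2]>.09);P=W[m]
    print(c,len(P),np.percentile(P[:,0],[2,25,50,75,98]).round(4),np.percentile(P[:,2],[5,50,95]).round(4))
E
python3 -m jog '0 0 -0.06 0 0 0 0;0 0 -0.09 0 0 0 0;0 0 -0.09 0 0 0 0'; python3 rel.py 0.4305 -0.203 0.21
```

```text
scene 409 [0.4278 0.4328 0.4354 0.4371 0.4404] [0.1065 0.1127 0.1155]
top 420 [0.425  0.4286 0.4316 0.4347 0.4384] [0.1101 0.114  0.1167]
time_s: 5.18
position: [0.5205, 0.1411, 0.2321]
tcp_rot: [[0.999, 0.041, 0.005], [0.041, -0.999, 0.0], [0.005, -0.0, -1.0]]
force: [-0.4, 0.2, -0.3]
opening: 0.003
[-0.1041  0.3401  0.0215] [-0.   -0.31  0.04]
5.175 [0.5205 0.1411 0.2321] 0.003312105920435717
```

```bash
python3 -m jog '-0.104 0.34 0.02 0 0 0 0.4;-0.104 0.34 0.02 0 0 0 0.4;-0.104 0.34 0.02 0 0 0 0.4;-0.104 0.34 0.02 0 0 0 0.4;-0.104 0.34 0.02 0 0 0 0.4;-0.104 0.34 0.02 0 0 0 0.4;-0.104 0.34 0.02 0 0 0 0.4;-0.104 0.34 0.02 0 0 0 0.4'; python3 rel.py 0.431 -0.203 0.11
python3 - <<'E'
from h import *
p,d=capture("top");sh("pics/t2.png",p,320,130,560,330);p,d=capture("scene");cv2.imwrite("pics/s2.png",p[:,:,::-1])
E
```

```text
time_s: 6.18
position: [0.4281, -0.2019, 0.2088]
tcp_rot: [[0.999, 0.04, -0.003], [0.04, -0.999, 0.003], [-0.002, -0.003, -1.0]]
force: [0.3, 0.3, 0.1]
opening: 0.397
[0.0031 0.0015 0.0988] [-0.16  0.14  0.  ]
6.175 [ 0.4281 -0.2019  0.2088] 0.3974106797444363
```

View pics/t2.png

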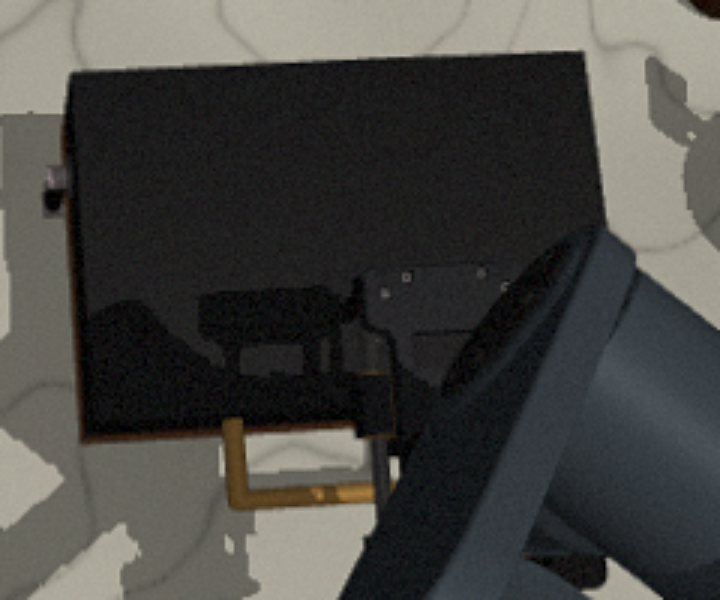

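View pics/s2.png

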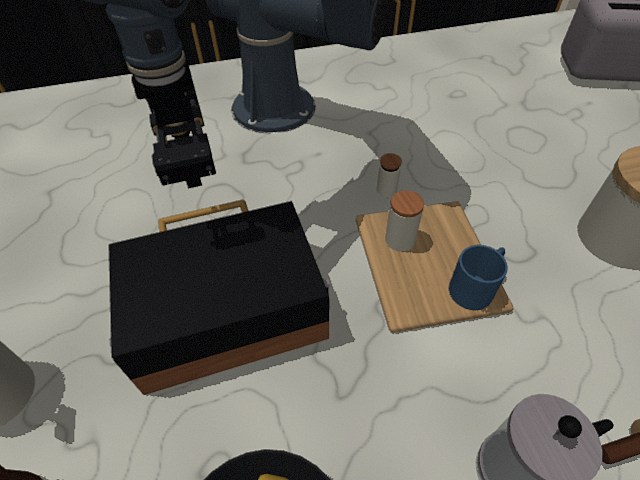

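The top crop shows the fingers over the bar's middle at crop (385,490), and in the scene picture the canister lid now sits flush. I'll descend and grip.

```bash
python3 -m jog '0.003 0.001 0.05 0 0 0 0.4;0.003 0.001 0.085 0 0 0 0.4;0.003 0.001 0.099 0 0 0 0.4;0.003 0.001 0.099 0 0 0 0.4'; python3 -m jog '0 0 0 0 0 0 0;0 0 0 0 0 0 0;0 0 0 0 0 0 0;0 0 0 0 0 0 0;0 0 0 0 0 0 0'
```

```text
time_s: 6.78
position: [0.432, -0.2028, 0.1106]
tcp_rot: [[0.999, 0.042, -0.001], [0.042, -0.999, 0.001], [-0.001, -0.001, -1.0]]
force: [0.0, -0.4, 0.6]
opening: 0.4
time_s: 7.4
position: [0.4318, -0.2041, 0.1113]
tcp_rot: [[0.999, 0.041, -0.0], [0.041, -0.999, -0.001], [-0.0, 0.001, -1.0]]
force: [-2.6, -1.6, 2.2]
opening: 0.122
```

```bash
python3 -m jog '0.0053 0 -0.021 0 0 0 0;0.0124 0 -0.0416 0 0 0 0;0.0213 0 -0.0615 0 0 0 0;0.0318 0 -0.0806 0 0 0 0;0.044 0 -0.0987 0 0 0 0;0.0578 0 -0.1157 0 0 0 0;0.0729 0 -0.1313 0 0 0 0;0.0894 0 -0.1457 0 0 0 0'; python3 rel.py 0.58 -0.198 0.29
```

```text
time_s: 8.4
position: [0.517, -0.2006, 0.2576]
tcp_rot: [[0.999, 0.042, -0.011], [0.042, -0.999, -0.001], [-0.012, 0.0, -1.0]]
force: [-9.3, -2.1, 9.7]
opening: 0.131
[ 0.0627  0.0001 -0.0332] [0.02 0.66 0.1 ]
8.4 [ 0.517  -0.2006  0.2576] 0.13127287196932846
```

```bash
python3 -m jog '0.0176 0 -0.0128 0 0 0 0;0.0363 0 -0.024 0 0 0 0;0.0559 0 -0.0336 0 0 0 0;0.0763 0 -0.0414 0 0 0 0;0.0972 0 -0.0474 0 0 0 0;0.1186 0 -0.0516 0 0 0 0;0.1403 0 -0.0538 0 0 0 0;0.1621 0 -0.0542 0 0 0 0'; python3 -m jog '0.02 0 0.001 0 0 0 0;0.02 0 0.001 0 0 0 0;0.02 0 0.001 0 0 0 0'
python3 - <<'E'
from h import *
p,d=capture("scene");cv2.imwrite("pics/s3.png",p[:,:,::-1])
E
```

```text
time_s: 9.4
position: [0.6843, -0.1935, 0.3113]
tcp_rot: [[0.999, 0.041, 0.001], [0.041, -0.999, -0.0], [0.001, 0.0, -1.0]]
force: [2.2, -0.7, -1.7]
opening: 0.126
time_s: 9.78
position: [0.7034, -0.1928, 0.3095]
tcp_rot: [[0.999, 0.041, 0.0], [0.041, -0.999, -0.0], [0.0, 0.0, -1.0]]
force: [1.9, -1.3, -1.3]
opening: 0.126
```

View pics/s3.png

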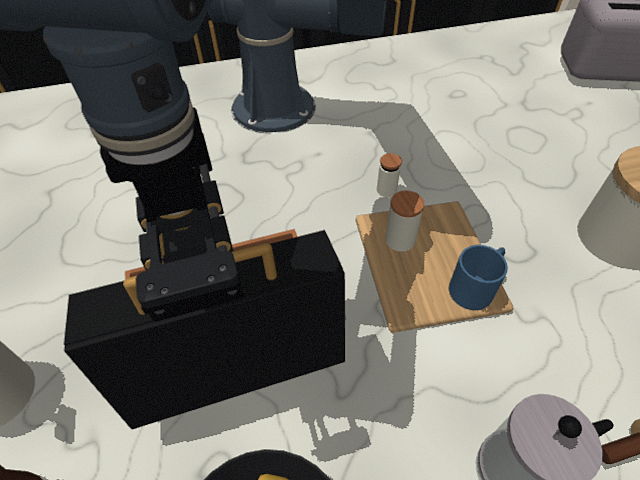

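The scene picture shows the lid near upright, with the gripper on the bar at (190,270). I'll release it, rise, and go over to the canister side.

```bash
python3 -m jog '0 0 0 0 0 0 0.5;0 0 0 0 0 0 0.5;0.005 0 -0.03 0 0 0 0.5;0.005 0 -0.06 0 0 0 0.5;0.005 0 -0.06 0 0 0 0.5'; python3 rel.py 0.52 0.1411 0.25
```

```text
time_s: 10.45
position: [0.7088, -0.1928, 0.3735]
tcp_rot: [[0.999, 0.041, 0.005], [0.041, -0.999, -0.002], [0.005, 0.002, -1.0]]
force: [0.1, -0.4, 0.4]
opening: 0.488
[-0.1756 -0.3416  0.1219] [ 0.14 -0.28  0.04]
10.45 [ 0.7088 -0.1928  0.3735] 0.48840982199591715
```

```bash
python3 -m jog '-0.06 -0.04 0 0 0 0 1;-0.11 -0.1 0.03 0 0 0 1;-0.17 -0.34 0.12 0 0 0 1;-0.17 -0.34 0.12 0 0 0 1;-0.17 -0.34 0.12 0 0 0 1;-0.17 -0.34 0.12 0 0 0 1;-0.175 -0.341 0.12 0 0 0 1;-0.175 -0.341 0.12 0 0 0 1'; python3 rel.py 0.52 0.1411 0.22
python3 - <<'E'
from h import *
for c in ("scene","top"):
    p,d=capture(c);W=cloud(c,d);cv2.imwrite(f"pics/{c}4.png",p[:,:,::-1])
    for l in("mat","jar","canister","mug"):
        for r in silhouettes(l,c):
            m=r["region"]&(d>0);P=W[m]
            if m.sum()<30: continue
            print(c,l,round(r["score"],2),m.sum(),"med",np.median(P,0).round(4),"rect",cv2.minAreaRect((P[:,:2]*1000).astype(np.float32)),"z",np.percentile(P[:,2],[3,97]).round(3))
    hsv=cv2.cvtColor(p,cv2.COLOR_RGB2HSV);z=W[...,2]
    m=(d>0)&(hsv[...,0]>95)&(hsv[...,0]<130)&(hsv[...,1]>80)&(z<.03)&(z>0)&(W[...,1]<0)&(W[...,1]>-.36)&(W[...,0]>.47)&(W[...,0]<.68)
    if m.sum()>30:
        P=W[m];print(c,"blue",m.sum(),np.median(P,0),cv2.minAreaRect((P[:,:2]*1000).astype(np.float32)))
E
```

```text
time_s: 11.45
position: [0.5153, 0.1432, 0.2476]
tcp_rot: [[0.999, 0.045, -0.008], [0.045, -0.999, -0.0], [-0.008, -0.0, -1.0]]
force: [-0.7, -0.7, 0.8]
opening: 0.999
[0.0048 0.0023 0.0276] [-0.01  0.43  0.29]
11.45 [0.5153 0.1432 0.2476] 0.9989776917777994
scene canister 0.92 1744 med [0.5371 0.1316 0.1002] rect ((520.7000732421875, 139.57586669921875), (56.818843841552734, 56.55410385131836), 22.4197998046875) z [0.027 0.123]
scene canister 0.91 824 med [0.3843 0.1653 0.0594] rect ((350.2251892089844, 165.86669921875), (88.12071228027344, 40.64482879638672), 9.82865047454834) z [0.005 0.087]
scene mug 0.83 2817 med [0.6632 0.2132 0.0704] rect ((623.8556518554688, 239.10842895507812), (74.4532470703125, 170.62200927734375), 56.29328155517578) z [0.023 0.102]
top mat 0.85 1523 med [ 0.5573 -0.1297  0.0111] rect ((558.518310546875, -130.80279541015625), (81.97508239746094, 85.20269775390625), 43.509952545166016) z [0.008 0.014]
top jar 0.81 1494 med [ 0.5575 -0.255   0.1053] rect ((557.872314453125, -272.325927734375), (84.84049224853516, 62.24918746948242), 63.72395324707031) z [0.021 0.109]
top canister 0.95 457 med [0.3692 0.1625 0.0844] rect ((367.7145690917969, 165.3169403076172), (24.582481384277344, 42.482608795166016), 84.41568756103516) z [0.01  0.088]
top canister 0.91 577 med [0.5105 0.1257 0.1212] rect ((500.316650390625, 130.59263610839844), (86.69615173339844, 40.725799560546875), 15.64597225189209) z [0.032 0.126]
top blue 1438 [ 0.55799642 -0.12967758  0.01119871] ((558.0326538085938, -130.45603942871094), (80.70628356933594, 79.70556640625), 88.28353118896484)
```

View pics/scene4.png

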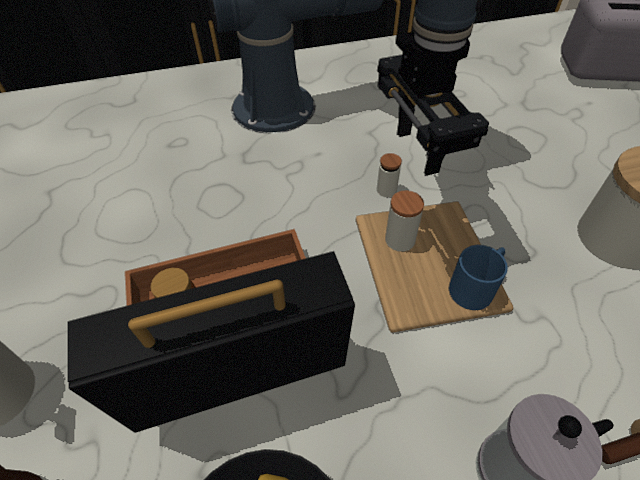

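View pics/top4.png

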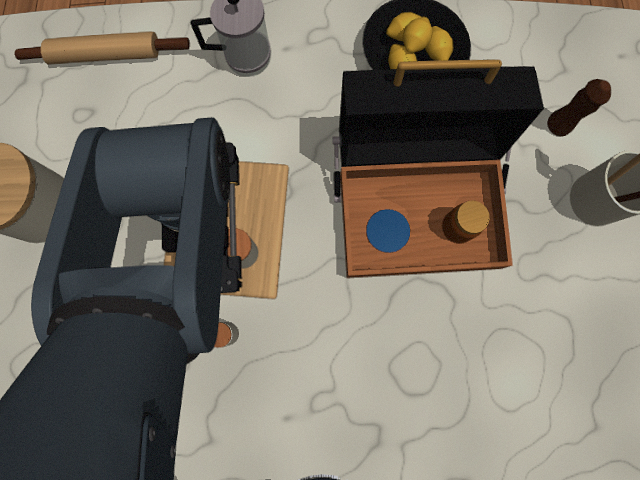

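The lid now stands fully open on its own: handle at scene (205,315), bin interior visible. In the top picture the mat is at (388,231), world about (0.559, -0.131, 0.011), and the jar is at (466,220). The canister top now reads z≈0.123, which is home. Next I grasp the canister's body low enough to stay clear of its lid.

```bash
python3 -m jog '0.004 0.002 0 0 0 0 1;0.004 0.002 0.04 0 0 0 1;0.004 0.002 0.04 0 0 0 1'; python3 rel.py 0.5195 0.1411 0.091
```

```text
time_s: 12.32
position: [0.5217, 0.1388, 0.2077]
tcp_rot: [[0.999, 0.041, -0.007], [0.041, -0.999, -0.0], [-0.007, 0.0, -1.0]]
force: [-0.8, -0.4, 0.0]
opening: 1.0
[-0.0013 -0.0024  0.1167] [0.01 0.38 0.02]
12.325 [0.5217 0.1388 0.2077] 1.0003001281074313
```

```bash
python3 -m jog '-0.0015 -0.0025 0.03 0 0.4 0 1;-0.0015 -0.0025 0.06 0 0.4 0 1;-0.0015 -0.0025 0.09 0 0.4 0 1;-0.0015 -0.0025 0.11 0 0.4 0 1;-0.0015 -0.0025 0.1165 0 0.4 0 1;-0.0015 -0.0025 0.1165 0 0.4 0 1'; python3 rel.py 0.5195 0.1411 0.091;python3 -m jog '0 0 0 0 0 0 0.55;0 0 0 0 0 0 0.5;0 0 0 0 0 0 0.3;0 0 0 0 0 0 0.3;0 0 0 0 0 0 0.3'
```

```text
time_s: 13.08
position: [0.5228, 0.1417, 0.094]
tcp_rot: [[0.999, 0.041, 0.008], [0.041, -0.999, 0.0], [0.008, -0.0, -1.0]]
force: [0.2, -0.4, 0.2]
opening: 0.998
[-0.0033  0.0004  0.003 ] [-0.   -0.46  0.04]
13.075 [0.5228 0.1417 0.094 ] 0.9982508059745593
time_s: 13.7
position: [0.5191, 0.1416, 0.0934]
tcp_rot: [[0.999, 0.041, 0.001], [0.041, -0.999, -0.0], [0.001, 0.0, -1.0]]
force: [-5.6, -0.4, 5.2]
opening: 0.661
```

Opening 0.661, about 57.5 mm: the body is gripped. I'll lift and carry it.

```bash
python3 -m jog '0 0 -0.02 0 0 0 0.3;0 0 -0.05 0 0 0 0.3;0 0 -0.09 0 0 0 0.3;0 0 -0.13 0 0 0 0.3;0 0 -0.14 0 0 0 0.3;0 0 -0.14 0 0 0 0.3'; python3 rel.py 0.5595 -0.131 0.23
```

```text
time_s: 14.45
position: [0.5206, 0.1415, 0.2328]
tcp_rot: [[0.999, 0.041, 0.006], [0.041, -0.999, 0.0], [0.006, 0.0, -1.0]]
force: [-0.3, -0.3, -4.9]
opening: 0.66
[0.0277 0.2739 0.003 ] [ 0.   -0.37  0.04]
14.45 [0.5206 0.1415 0.2328] 0.6597797404114296
```

```bash
python3 -m jog '0.003 0.03 0 0 0 0 0.3;0.008 0.075 0 0 0 0 0.3;0.013 0.12 0 0 0 0 0.3;0.018 0.165 0 0 0 0 0.3;0.023 0.21 0 0 0 0 0.3;0.026 0.25 0 0 0 0 0.3;0.028 0.274 0 0 0 0 0.3;0.028 0.274 0 0 0 0 0.3'; python3 -m jog '0 0 0 0 0 0 0.3;0 0 0 0 0 0 0.3'; python3 rel.py 0.5595 -0.131 0.088
python3 - <<'E'
from h import *
for c in ("top","scene"):
    p,d=capture(c);W=cloud(c,d);cv2.imwrite(f"pics/{c}5.png",p[:,:,::-1])
    for l in("mat","jar","canister"):
        for r in silhouettes(l,c):
            m=r["region"]&(d>0);P=W[m]
            if m.sum()>30: print(c,l,round(r["score"],2),m.sum(),"med",np.median(P,0).round(4),"rect",cv2.minAreaRect((P[:,:2]*1000).astype(np.float32)),"z",np.percentile(P[:,2],[3,97]).round(3))
E
```

```text
time_s: 15.45
position: [0.5598, -0.1323, 0.2318]
tcp_rot: [[0.999, 0.038, 0.005], [0.038, -0.999, 0.002], [0.005, -0.001, -1.0]]
force: [1.0, 0.9, -4.2]
opening: 0.66
time_s: 15.7
position: [0.5597, -0.1295, 0.2332]
tcp_rot: [[0.999, 0.042, 0.006], [0.042, -0.999, 0.001], [0.006, -0.001, -1.0]]
force: [-0.3, -1.0, -5.1]
opening: 0.661
[-0.0012  0.0016  0.1452] [-0.06 -0.33  0.13]
15.7 [ 0.5597 -0.1295  0.2332] 0.6612853962608961
top mat 0.53 9015 med [ 0.7327 -0.1122  0.2545] rect ((775.6458129882812, -237.72918701171875), (252.8175048828125, 456.1092834472656), 42.925926208496094) z [0.063 0.305]
top jar 0.39 10827 med [ 0.7224 -0.1003  0.2535] rect ((693.2350463867188, -179.04949951171875), (265.59716796875, 583.886474609375), 34.23311233520508) z [0.007 0.304]
top canister 0.68 631 med [0.3692 0.1677 0.0851] rect ((369.1207580566406, 172.627197265625), (39.32814407348633, 40.918312072753906), 87.21222686767578) z [0.011 0.088]
scene jar 0.65 906 med [ 0.5643 -0.2678  0.1069] rect ((584.9528198242188, -255.6090850830078), (225.89796447753906, 68.94317626953125), 20.640098571777344) z [0.083 0.109]
scene canister 0.62 904 med [0.3835 0.1663 0.057 ] rect ((324.0234069824219, 196.697998046875), (50.74325180053711, 151.50035095214844), 65.66803741455078) z [-0.001  0.087]
```

View pics/scene5.png

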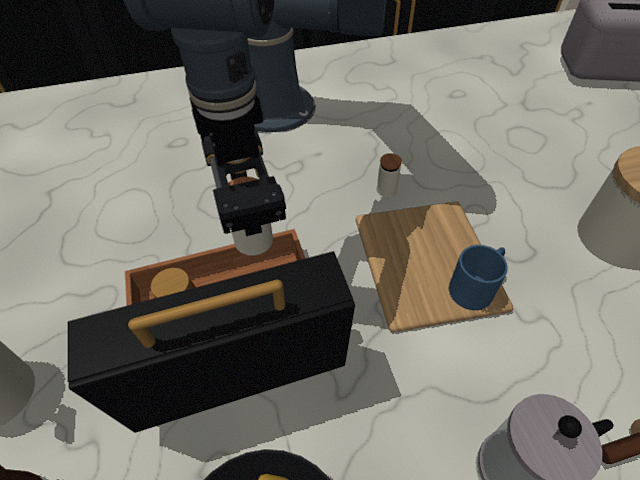

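View pics/top5.png

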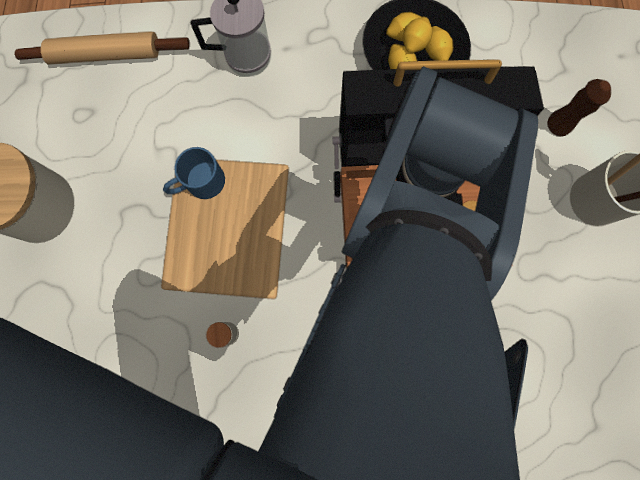

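The canister hangs above the mat spot (scene (252,240)), clear of the walls, the jar and the raised lid. I'll lower it in steps and watch the force.

```bash
python3 -m jog '-0.001 0.0015 -0 0 -0.3 0 0.3;-0.001 0.0015 0.02 0 -0.3 0 0.3;-0.001 0.0015 0.045 0 -0.3 0 0.3;-0.001 0.0015 0.07 0 -0.3 0 0.3;-0.001 0.0015 0.09 0 -0.3 0 0.3;-0.001 0.0015 0.105 0 -0.3 0 0.3;-0.001 0.0015 0.115 0 -0.3 0 0.3;-0.001 0.0015 0.118 0 -0.3 0 0.3'; python3 rel.py 0.5595 -0.131 0.0874
```

```text
time_s: 17.1
position: [0.5601, -0.1326, 0.1152]
tcp_rot: [[0.999, 0.041, 0.001], [0.041, -0.999, 0.0], [0.001, -0.0, -1.0]]
force: [-0.6, -0.5, -4.8]
opening: 0.661
[-0.0006 -0.0016  0.0278] [-0.01 -0.07  0.04]
17.1 [ 0.5601 -0.1326  0.1152] 0.661094350992245
```

```bash
python3 -m jog '0 -0.001 0.008 0 0 0 0.3;0 -0.001 0.014 0 0 0 0.3;0 -0.001 0.019 0 0 0 0.3;0 -0.001 0.022 0 0 0 0.3;0 -0.001 0.024 0 0 0 0.3;0 -0.001 0.025 0 0 0 0.3;0 -0.001 0.025 0 0 0 0.3'; python3 -m jog '0 0 0.0005 0 0 0 0.3;0 0 0.001 0 0 0 0.3;0 0 0.0015 0 0 0 0.3;0 0 0.002 0 0 0 0.3;0 0 0.002 0 0 0 0.3'
```

```text
time_s: 17.98
position: [0.5602, -0.1316, 0.0907]
tcp_rot: [[0.999, 0.041, 0.002], [0.041, -0.999, -0.0], [0.002, 0.0, -1.0]]
force: [0.7, 0.0, -5.5]
opening: 0.661
time_s: 18.6
position: [0.5601, -0.1315, 0.0885]
tcp_rot: [[0.999, 0.041, 0.002], [0.041, -0.999, 0.0], [0.002, -0.0, -1.0]]
force: [-0.2, 0.6, -3.5]
opening: 0.662
```

```bash
python3 -m jog '0 0 0.0005 0 0 0 0.3;0 0 0.001 0 0 0 0.3;0 0 0.001 0 0 0 0.3'
```

```text
time_s: 18.98
position: [0.5601, -0.1315, 0.0875]
tcp_rot: [[0.999, 0.041, 0.002], [0.041, -0.999, 0.0], [0.002, -0.0, -1.0]]
force: [-0.7, -0.2, -5.2]
opening: 0.66
```

```bash
python3 -m jog '0 0 0.0005 0 0 0 0.3;0 0 0.001 0 0 0 0.3;0 0 0.001 0 0 0 0.3'; python3 -m jog '0 0 0.0005 0 0 0 0.3;0 0 0.001 0 0 0 0.3;0 0 0.001 0 0 0 0.3'
```

```text
time_s: 19.35
position: [0.5601, -0.1316, 0.0873]
tcp_rot: [[0.999, 0.041, 0.002], [0.041, -0.999, -0.0], [0.002, 0.0, -1.0]]
force: [-1.7, 0.5, 3.7]
opening: 0.664
time_s: 19.73
position: [0.5601, -0.1316, 0.0873]
tcp_rot: [[0.999, 0.041, 0.002], [0.041, -0.999, -0.0], [0.002, 0.0, -1.0]]
force: [-4.4, 0.6, 10.8]
opening: 0.661
```

Contact came at 0.0873, against 0.0874 predicted. I'll ease off, release and rise straight up.

```bash
python3 -m jog '0 0 -0.001 0 0 0 0.3;0 0 -0.001 0 0 0 0.72;0 0 -0.001 0 0 0 0.8;0 0 -0.001 0 0 0 0.95;0 0 -0.001 0 0 0 0.95'; python3 -m jog '0 0 -0.02 0 0 0 0.95;0 0 -0.05 0 0 0 0.95;0 0 -0.09 0 0 0 0.95;0 0 -0.14 0 0 0 0.95;0 0 -0.19 0 0 0 0.95;0 0 -0.2 0 0 0 0.95'; python3 -m jog '-0.06 -0.05 0 0 0 0 0.95;-0.1 -0.1 0 0 0 0 0.95;-0.1 -0.15 0 0 0 0 0.95;-0.1 -0.2 0 0 0 0 0.95;-0.1 -0.25 0 0 0 0 0.95;-0.1 -0.3 0 0 0 0 0.95;-0.1 -0.35 0 0 0 0 0.95;-0.1 -0.35 0 0 0 0 0.95'
python3 - <<'E'
from h import *
for c in ("top","scene"):
    p,d=capture(c);W=cloud(c,d);cv2.imwrite(f"pics/{c}6.png",p[:,:,::-1]);z=W[...,2]
    for l in("mat","jar","canister","canister_top","mug"):
        for r in silhouettes(l,c):
            m=r["region"]&(d>0);P=W[m]
            if m.sum()>30: print(c,l,round(r["score"],2),m.sum(),"med",np.median(P,0).round(4),"rect",cv2.minAreaRect((P[:,:2]*1000).astype(np.float32)),"z",np.percentile(P[:,2],[3,97]).round(3))
    if c=="top":
        m=(d>0)&(z>.105)&(z<.13)&(abs(W[...,0]-.56)<.045)&(abs(W[...,1]+.13)<.045);P=W[m]
        A=np.c_[P[:,:2]-P[:,:2].mean(0),np.ones(len(P))];s=np.linalg.lstsq(A,P[:,2],rcond=None)[0]
        print("top disc",m.sum(),P.mean(0),cv2.minAreaRect((P[:,:2]*1000).astype(np.float32)),"slope,h",s)
E
```

```text
time_s: 20.35
position: [0.5603, -0.1316, 0.0864]
tcp_rot: [[0.999, 0.041, 0.002], [0.041, -0.999, 0.0], [0.002, 0.0, -1.0]]
force: [0.4, 0.2, 0.3]
opening: 0.912
time_s: 21.1
position: [0.5617, -0.1323, 0.2906]
tcp_rot: [[0.999, 0.041, 0.009], [0.041, -0.999, -0.003], [0.009, 0.004, -1.0]]
force: [-0.0, -0.5, -0.9]
opening: 0.952
time_s: 22.1
position: [0.4444, 0.2167, 0.2853]
tcp_rot: [[0.999, 0.046, -0.0], [0.046, -0.999, 0.0], [-0.0, -0.0, -1.0]]
force: [-0.0, -0.6, -0.2]
opening: 0.947
top mat 0.88 576 med [ 0.5373 -0.1138  0.0112] rect ((550.0103759765625, -124.19478607177734), (84.61878204345703, 64.64559936523438), 54.90243911743164) z [0.007 0.016]
top jar 0.72 1458 med [ 0.5574 -0.2549  0.1053] rect ((562.196533203125, -262.55401611328125), (61.35190200805664, 63.00274658203125), 89.99663543701172) z [0.021 0.11 ]
top canister 0.79 670 med [0.3692 0.169  0.0851] rect ((368.4405822753906, 174.15830993652344), (41.8616828918457, 42.973968505859375), 55.90557861328125) z [0.014 0.088]
top canister 0.63 1180 med [ 0.5517 -0.1248  0.1154] rect ((557.52392578125, -128.51477050781
[... 1663 characters left out ...]
7]
scene canister_top 0.71 852 med [ 0.5617 -0.1327  0.1159] rect ((534.686279296875, -132.57012939453125), (104.65319061279297, 56.77803039550781), 0.33555251359939575) z [0.113 0.118]
scene canister_top 0.36 821 med [ 0.5644 -0.2678  0.1069] rect ((560.4320068359375, -267.41278076171875), (48.235260009765625, 57.738487243652344), 1.0377647876739502) z [0.095 0.109]
scene mug 0.65 32982 med [ 0.7546 -0.2035  0.2522] rect ((636.253173828125, -219.52767944335938), (267.113525390625, 481.744384765625), 2.292177438735962) z [0.071 0.304]
scene mug 0.59 2839 med [0.6629 0.2137 0.0705] rect ((631.671875, 243.78704833984375), (87.12158203125, 161.88461303710938), 40.01730728149414) z [0.023 0.102]
```

View pics/scene6.png

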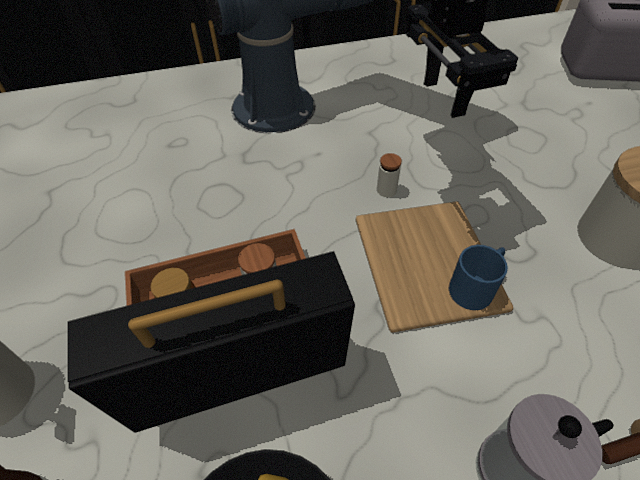

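View pics/top6.png

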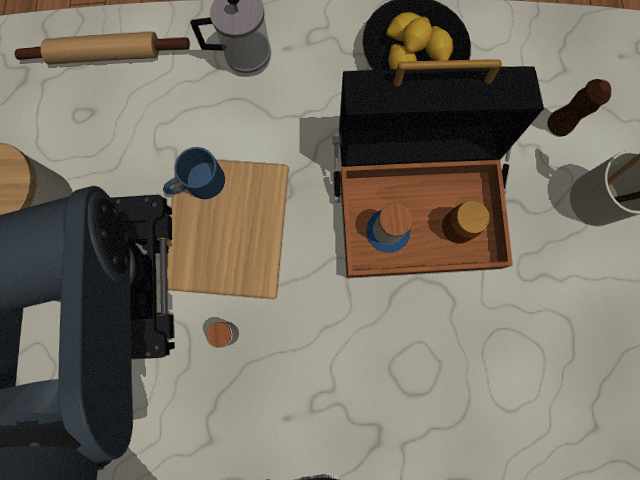

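Run:
```python
from h import *
p,d=capture("scene");W=cloud("scene",d);P=W[(d>0)&(W[...,2]>.12)&(W[...,2]<.24)&(W[...,0]>.66)&(W[...,0]<.9)&(W[...,1]<-.1)&(W[...,1]>-.3)]
print("lid outer top face dx/dz",len(P),np.polyfit(P[:,2],P[:,0],1),"open angle",np.pi/2+np.arctan(np.polyfit(P[:,2],P[:,0],1)[0]))
b=(d>0)&(p[...,0]>p[...,2]+40.)&(W[...,2]>.28)&(W[...,1]<-.1)&(W[...,1]>-.3)&(W[...,0]>.6)
print("handle",b.sum(),np.median(W[b],0));s=read_state();print(s["time_s"],s["qvel"].round(2))
hand_in()
```

```text
lid outer top face dx/dz 6823 [0.08283559 0.74747668] open angle 1.653443228863274
handle 1900 [ 0.74972332 -0.19419063  0.30361208]
22.75 [ 0.24  0.08 -0.05 -0.04  0.04  0.1 ]
the job is handed in; nothing more can be done
```

I put the tea canister away and handed the job in at about 22.8 s of the 72 s allowed. No verdict came back, so what follows is from my last measurements.

- **Canister lid:** I pressed it with the shut fingertips until it stopped, at about 18 N. Its top read z≈0.123 on the board, the fully-home height. On the mat it reads about 0.116, against 0.117 expected, so it is still home to within measurement error.
- **Bread bin lid:** I lifted it by the handle and let go just past upright. It measures about 1.65 rad, which is the stop, with nothing touching it.
- **Canister on the mat:** I lowered it slowly, and contact came at the predicted height. Its centre is about 2 mm from the mat's centre, and the tilt fitted from its top is about 0.014 rad.
- **Jar and mug:** Both still appear where they started. Their positions before and after agree to within a few millimetres.
- **Gripper:** It is empty, raised and clear of everything.

Two things disagreed. The two cameras differ by about 3–4 mm on positions. A few network detections were plainly wrong, such as a "mug" found on the bin lid, and I ignored those.

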